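Set a tilting whetstone rest with a pendulum angle gauge

TASK

Stand the blue pendulum angle gauge in the rectangular pocket of the whetstone rest, seated flat and square with its dial facing the robot, and let go of it. Then take the steel bar handle at the right end of the rest and rock the deck up until the gauge's black needle, once it has stopped swinging, points at the red mark on its dial; the program finishes while still holding the handle there, with the gauge left in its pocket. Leave the mug, tomato tin, pepper mill and peeler alone.

Things in the scene. Friction and masses are not known exactly. Their poses are not given: they have to be found in the camera images.
- rest: fixed base of the whetstone rest: dark wooden plate on rubber, 150 mm (x) by 190 mm (y), with a half-round ridge along x on which the deck rocks. Origin: on the worktop under the ridge; z up; at yaw 0 its -x looks to the robot and its -y (handle end) to the right. The hinge axis is parallel to its x, 40 mm above the origin. Its place and yaw vary
- rocker (a joint): tilt of the deck, rad: 0 = level at its stop, to which it falls back by its weight; positive = handle (right) end up; stops at 0.55. Deck: pale wood 150 (x) by 220 (y) by 18 mm, from 75 mm left to 145 mm right of the hinge; level, its top is 62 mm above the worktop; on its far half a red-brown whetstone, top at 84 mm. About 2 to 5 N upward at the handle lifts it
- pocket (a point): centre of the floor of the rectangular pocket in the near half of the deck: 47 mm (x) by 67 mm (y), 9 mm deep, 2 mm chamfer at the mouth. It turns with the deck; its axes are those of rest when the deck is level, when it lies at [-0.035, 0, 0.053] m in the frame of rest
- handle: steel bar handle at the right end of the deck, moving with it: round bar, 14 mm diameter, along its x, 92 mm long between two side arms. Origin: middle of the bar; deck level: [0, -0.205, 0.053] m in the frame of rest. It moves on an arc about the hinge axis, starting 205 mm right of it and 13 mm above it; the bar turns freely on its own axis, as a roller grip
- gauge: loose pendulum angle gauge, 0.25 kg: aluminium foot 44 (x) by 64 (y) by 16 mm; on it an upright blue round dial case, 84 mm diameter, 20 mm thick in x; on top a black grip block 24 (x) by 30 mm (y), from 98 to 144 mm above the underside. Origin: centre of the underside, z up; the dial looks to its -x. It starts upright on the worktop, left of the rest
- dial (a point): centre of the gauge's white dial face, 11 mm in front (-x) of the gauge's middle and 58 mm above its underside
- needle (a joint): angle of the black needle on the gauge, rad: 0 = straight to the top of the dial, positive = to the right seen from the front. It is a lightly damped pendulum with a brass weight below, so its tip always settles pointing straight up in the world; in the seated gauge it reads the tilt of the deck. It swings for about a second after a movement
- mark (a joint): setting of the red mark at the rim of the dial, rad, same sense as the needle's; between 0.16 and 0.34, it differs each time and stays where it is
- needle_tip (a point): tip of the black needle, 30 mm from the centre of the dial; its z points along the needle, outward
- mark_tip (a point): inner end of the red mark, 30 mm from the centre of the dial; its z points outward from the centre of the dial
- mug: mug with yellow stripes, 86x120x101 mm, at the back; origin under its middle
- tomato_tin: tomato tin, 75 mm diameter, 110 mm high, at the back; origin under its middle
- pepper_mill: dark wooden pepper mill, 58 mm diameter, 170 mm high, at the back; origin under its middle
- peeler: green peeler, 170x25x18 mm, lying at the far right; origin under its middle
Not all that is in view belongs to the job. What is meant by the gauge is not green, and is the smaller of those in its own colour.

How it is judged:
By the outcome, as a careful person would: the job done as asked, in the order asked, and still so for the second after the job is handed in, while the arm keeps its last pose, push and grip.
It also fails if it takes over 48 s, if anything falls off the work surface, if the arm or the gripper's body presses on something with over 40 N, if the wrist force passes 120 N, or if a joint passes its speed limit or range.

ROBOT

A 6-joint arm with a two-finger parallel gripper is mounted at the origin on a cart in front of the work surface, level with it; the furniture and walls round the work are solid. World frame = base frame: x ahead of the robot, y to its left, z up, the work surface at z = 0. Lengths are in m, angles in rad, forces in N, time in s.
With the tool pointing down it reaches from about 0.4 to 0.825 m from the base axis. Payload 7 kg.
Tool frame: the origin (TCP) lies at the very end of the fingers, on their centre line; the grasp point (between the pads) lies 19 mm behind it; z points along the fingers, y is the line along which they close (so a half turn about z gives the same grasp; the last joint's range is limited). The gripper opens to 88 mm and grips with 3 to 60 N. Pads are 19 mm wide; open, the fingers measure 130 mm over their backs; the gripper's body (78 mm by 193 mm) begins 47 mm behind the grasp point.
Start: joints at [1.473, 0.359, 0.012, 0, -1.224, -0.288], TCP at [0.254, 0.625, 0.227] pointing down, gripper open.
Joint ranges: [-3.07, 3.07], [-1.43, 2.12], [-1.02, 1.25], [-3.03, 1.67], [-3.05, -0], [-3.03, 3.03]. Speed limits (rad/s): [2.39, 2.39, 3.01, 3.14, 3.14, 3.14].

INTERFACE

Orientations are given as [roll, pitch, yaw] about the fixed x, y, z axes, in that order (R = Rz(yaw) Ry(pitch) Rx(roll)).
In Python, from station import observe, grab_frame, camera_info, finish_job gives the robot as it stands.
- The arm moves only by the tool send_rows, never from a script. Its argument "moves" is a list of rows, each an object of numbers: "grip": the closure, from 0 (fully open) to 1 (shut); "tx", "ty", "tz": the shift along the tool's x, y, z in m; "turn": the turn about the tool's z in rad. In form: [{"grip": .., "tx": .., "ty": .., "tz": .., "turn": ..}, ...]. A call has 1 to 5 rows; each row is the pose to reach, as a shift and turn from the pose commanded when the call began, along the tool's axes at that moment; what a row does not reach only later rows make up. A row lasts 1/8 s, in which the tool goes at most 62.5 mm and 10.7 degrees, less where a joint would pass 70% of its speed; a pose out of reach is approached as far as the arm can. A call with a gripper value outside its range is refused whole. The fingers move at their own pace and stop on an object; "force" is the grip in N (left out, the last holds). Time passes only in rows, so rows that repeat a pose let the fingers close. It gives the time, the measured TCP pose, the force, the opening and the grip force at its end, in the units of the state.
- observe(): the state, without advancing time (a new reading comes with each control period).
- grab_frame(name): name is "scene" or "top" or "wrist"; returns the picture (420x560x3 uint8, blue, green, red); there is no depth.
- camera_info(name): a dict with "intrinsics" (3x3 intrinsics, pixels), "origin" and "orientation" of the camera in the world. Camera axes: x right, y down, z forward; pixel columns grow to the right and rows downward; lengths in m; the calibration is good to about 2 mm. A picture is of the moment at which its call begins: read the wrist's pose just before it. camera_info takes no time and is no camera call; for the wrist camera it gives the pose at the moment of the call.
- finish_job(): hands the job in; it is judged then, once.
The state is a dict: "t": time; "qpos": joint angles; "joint_vel": joint speeds; "joint_efforts": joint torques, N m; "position": TCP position; "orientation": TCP orientation; "contact_force": force on the tool from outside, world axes, zero at the start; "torque": the same for the moment, N m; "finger_gap": finger opening in m; "finger_force": force on a finger pad.
Only numpy, scipy, OpenCV 4.12 (cv2) and the standard library are available. Lean on these libraries where they do the work, as an engineer would, in place of code of your own. Each camera call takes 0.05 s, during which the arm holds its last target. There are 200 camera calls.

## Working session

There is one attempt and no reset: what is moved stays moved. The work goes in short steps, Python scripts to look and compute and a tool call to move; the robot and the scene stay as the last step left them, time stands still between calls to the robot, and variables do not carry over. Pictures are saved under pics/ and viewed, at most 10 in all, crops included, and the job is handed in when it is done.

Besides the shell and the picture viewer there is one more tool, called after "Emit:" by a JSON object that holds its "fn" and its "kwargs", one argument or row to a line. send_rows: Moves the arm, as the interface text tells. Its arguments: {"type":"object","properties":{"moves":{"type":"array","items":{"type":"object","properties":{"grip":{"type":"number"},"tx":{"type":"number"},"ty":{"type":"number"},"tz":{"type":"number"},"turn":{"type":"number"}}}},"force":{"type":"number"}},"required":["moves"]}

```bash
mkdir -p pics; ls; python3 - <<'E'
from station import *
import cv2
for n in("scene","top"):
    cv2.imwrite(f"pics/{n}0.png",cv2.resize(grab_frame(n),(800,600),interpolation=cv2.INTER_CUBIC)); print(n,camera_info(n))
print(observe())
E
```

```text
pics
scene {'intrinsics': array([[454.38996429,   0.        , 276.53914945],
       [  0.        , 454.38996429, 214.16358843],
       [  0.        ,   0.        ,   1.        ]]), 'origin': array([-0.49036101, -0.90025312,  0.70708838]), 'orientation': array([-1.99313681, -0.02689394, -0.87280925])}
top {'intrinsics': array([[415.17030411,   0.        , 279.08949501],
       [  0.        , 415.17030411, 211.38270292],
       [  0.        ,   0.        ,   1.        ]]), 'origin': array([ 0.41497374, -0.02182388,  1.71104315]), 'orientation': array([-3.02744018, -0.01070455, -1.58248886])}
{'t': 0.1, 'qpos': array([ 1.47308428e+00,  3.59276750e-01,  1.11438851e-02, -2.77561688e-04,
       -1.22411948e+00, -2.88091870e-01]), 'joint_vel': array([-0.00027776, -0.0018397 ,  0.00178854,  0.00305219,  0.00035771,
       -0.00191408]), 'joint_efforts': array([-7.59246705e-04, -5.84166920e+01,  2.93751025e+01,  7.01555058e+00,
        1.01212136e-02, -5.85136172e-05]), 'position': array([0.25388082, 0.62495485, 0.22574401]), 'orientation': array([ 3.14012250e+00, -1.63533196e-04, -3.85898295e-01]), 'contact_force': array([ 1.07161715, -0.23251617,  0.17406154]), 'torque': array([ 0.01576176, -0.00089786,  0.021944  ]), 'finger_force': 0.0, 'finger_gap': 0.08741863167507632}
```

View pics/scene0.png

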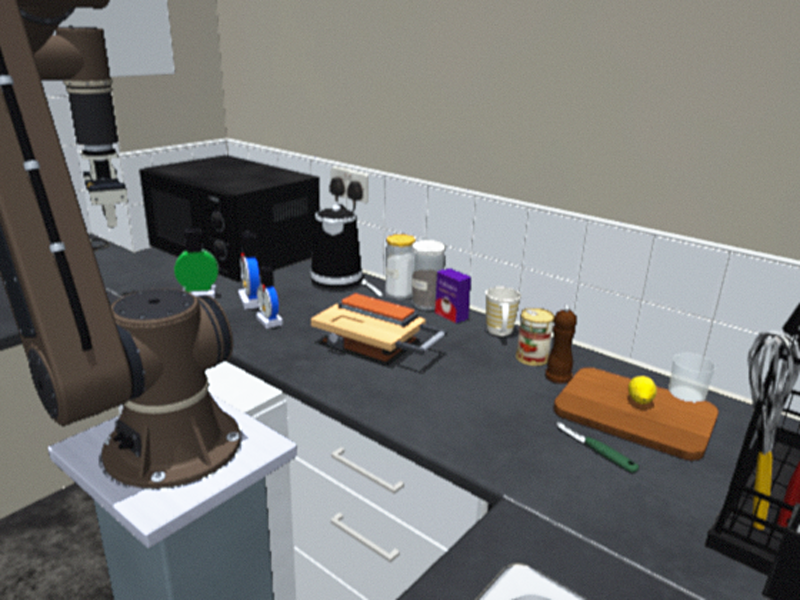

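View pics/top0.png

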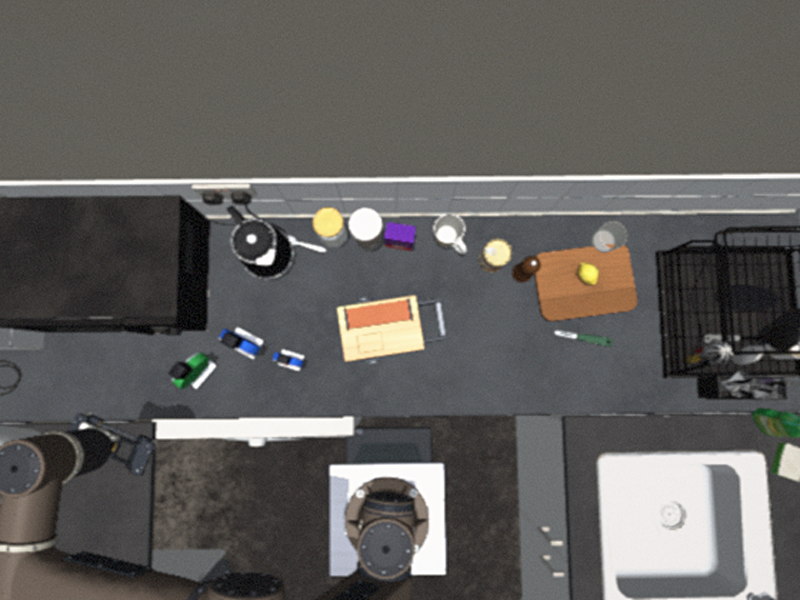

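The scene shows three gauges. In the top picture they are green at (190,370), a larger blue at (240,342) and a smaller blue at (289,359). The rest is at (380,328) and its handle at (440,320). I choose the smaller blue one and will check it in one close crop.

```bash
python3 - <<'E'
from station import *
import cv2,numpy as np
a=grab_frame("top")[200:264,155:320]; b=grab_frame("scene")[150:260,110:320]
a=cv2.resize(a,(800,310),interpolation=cv2.INTER_CUBIC); b=cv2.resize(b,(554,290),interpolation=cv2.INTER_CUBIC)
o=np.zeros((600,800,3),np.uint8);o[:310]=a;o[310:,:554]=b
cv2.imwrite("pics/c1.png",o)
E
```

```text
(no output)
```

View pics/c1.png

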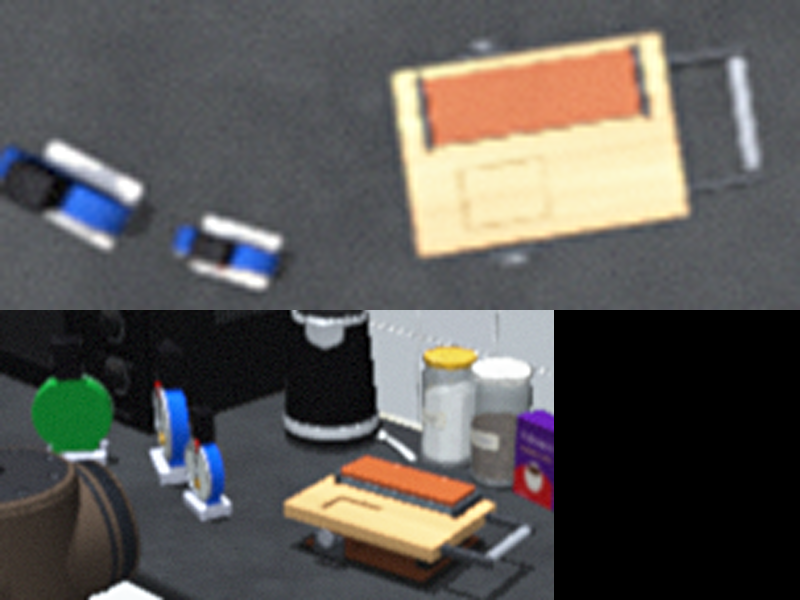

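The small blue gauge is confirmed: it is the smallest, with a foot of about 64 mm at crop (232,252), and its dial faces the robot. Next I compute poses.

```bash
cat > h.py <<'E'
from station import *
import numpy as np, cv2
from scipy.spatial.transform import Rotation as R
from scipy.optimize import least_squares
def rot(o): return R.from_euler('xyz',o).as_matrix()
def proj(ci,P):
    p=(np.atleast_2d(P)-ci['origin'])@rot(ci['orientation']); q=p@ci['intrinsics'].T
    return q[:,:2]/q[:,2:]
def back(ci,uv,z):
    d=rot(ci['orientation'])@np.linalg.inv(ci['intrinsics'])@[uv[0],uv[1],1]
    return ci['origin']+d*(z-ci['origin'][2])/d[2]
def fit(ci,P,uv,x0):
    P=np.array(P,float);uv=np.array(uv,float)
    def W(v): c,s=np.cos(v[2]),np.sin(v[2]); return np.c_[v[0]+c*P[:,0]-s*P[:,1],v[1]+s*P[:,0]+c*P[:,1],P[:,2]]
    r=least_squares(lambda v:(proj(ci,W(v))-uv).ravel(),x0,loss='soft_l1')
    return r.x,r.fun.reshape(-1,2)
E
python3 - <<'E'
from h import *
ci=camera_info("top")
f=lambda L:[(155+(x+.5)*165/800-.5,200+(y+.5)*64/310-.5) for x,y in L]
P=[(.075,.075,.062),(.075,-.145,.062),(-.075,-.145,.062),(-.075,.075,.062),(.046,-.205,.058),(-.046,-.205,.058)]
r,e=fit(ci,P,f([(392,73),(662,35),(688,215),(418,257),(738,58),(753,168)]),[.45,0,0]); print("rest",r,e.round(2).tolist())
P=[(.022,.032,.016),(.022,-.032,.016),(-.022,-.032,.016),(-.022,.032,.016),(0,0,.144)]
g,e=fit(ci,P,f([(205,213),(284,240),(268,290),(188,268),(212,250)]),[.45,.2,-.3]); print("gauge",g,e.round(2).tolist())
c,s=np.cos(r[2]),np.sin(r[2])
for p in((-.035,0),(0,-.205)): print(r[0]+c*p[0]-s*p[1],r[1]+s*p[0]+c*p[1])
w=camera_info("wrist");o=observe();A=rot(o['orientation'])
print("wrist cam in tool",A.T@(w['origin']-o['position']),R.from_matrix(A.T@rot(w['orientation'])).as_euler('xyz'),w['intrinsics'][0])
E
```

```text
rest [0.52771061 0.04548928 0.13791908] [[0.63, 0.18], [-0.58, -0.06], [-0.19, -0.09], [0.49, -0.46], [-0.42, 0.22], [0.1, 0.2]]
gauge [ 0.44725525  0.26606314 -0.30433722] [[0.84, 0.74], [-0.43, -0.27], [-0.46, -0.15], [0.98, -0.19], [-0.57, 0.01]]
0.4930429571825731 0.04067739730915776
0.5558944677562574 -0.15756409082742293
wrist cam in tool [ 0.0808359  -0.00039795 -0.15844393] [-2.95232837e-01 -6.32142193e-04  1.57103677e+00] [316.38947523   0.         277.43990118]
```

Emit:
{"fn": "send_rows", "kwargs": {
  "moves": [
    {"grip": 0, "tx": 0.02, "ty": 0.02, "tz": -0.04, "turn": -0.02},
    {"grip": 0, "tx": 0.06, "ty": 0.055, "tz": -0.05, "turn": -0.04},
    {"grip": 0, "tx": 0.107, "ty": 0.09, "tz": -0.05, "turn": -0.06},
    {"grip": 0, "tx": 0.154, "ty": 0.127, "tz": -0.05, "turn": -0.08},
    {"grip": 0, "tx": 0.2, "ty": 0.165, "tz": -0.05, "turn": -0.08}
  ]
}}

```text
t: 0.82
position: [0.3778, 0.3954, 0.2766]
orientation: [-3.141, -0.0, -0.305]
contact_force: [1.4, 0.5, 0.0]
finger_gap: 0.0875
finger_force: 0.0
```

```bash
cat >> h.py <<'E'
def goto(x,y,z,yaw):
    o=observe();A=rot(o['orientation']);d=A.T@(np.array([x,y,z])-o['position'])
    y0=np.arctan2(A[1,0],A[0,0]); print("t",round(o['t'],2),"pos",o['position'].round(4),"yaw",round(y0,4),"ori",o['orientation'].round(3),"-> txyz",d.round(4),"turn",round(-(yaw-y0),4))
E
python3 -c "
from h import *
goto(.447,.266,.25,-.304)"
```

```text
t 0.82 pos [0.3778 0.3954 0.2766] yaw -0.3052 ori [-3.141 -0.    -0.305] -> txyz [0.1049 0.1027 0.0266] turn -0.0012
```

Emit:
{"fn": "send_rows", "kwargs": {
  "moves": [
    {"grip": 0, "tx": 0.042, "ty": 0.042, "tz": 0},
    {"grip": 0, "tx": 0.085, "ty": 0.083, "tz": 0.01},
    {"grip": 0, "tx": 0.105, "ty": 0.103, "tz": 0.026},
    {"grip": 0, "tx": 0.105, "ty": 0.103, "tz": 0.026}
  ]
}}

```text
validation failed for argument at $.mo...
```

```bash
python3 - <<'E'
from h import *
import pickle
o=observe();w=camera_info("wrist");im=grab_frame("wrist")
pickle.dump((o,w),open("w1.pkl","wb"));cv2.imwrite("pics/w1.png",cv2.resize(im,(800,600),interpolation=cv2.INTER_CUBIC))
goto(.447,.266,.25,-.304)
g=[.447,.266,-.304];c,s=np.cos(g[2]),np.sin(g[2])
for p in[(0,0,.144),(.022,.032,.016),(.022,-.032,.016),(-.022,-.032,.016),(-.022,.032,.016)]: print((proj(w,[g[0]+c*p[0]-s*p[1],g[1]+s*p[0]+c*p[1],p[2]])/.7).round(0))
E
```

```text
t 0.88 pos [0.3794 0.3903 0.277 ] yaw -0.3074 ori [ 3.14  -0.    -0.307] -> txyz [0.1021 0.098  0.0272] turn -0.0034
[[568. 115.]]
[[479. 100.]]
[[554. 100.]]
[[549. 154.]]
[[477. 154.]]
```

View pics/w1.png

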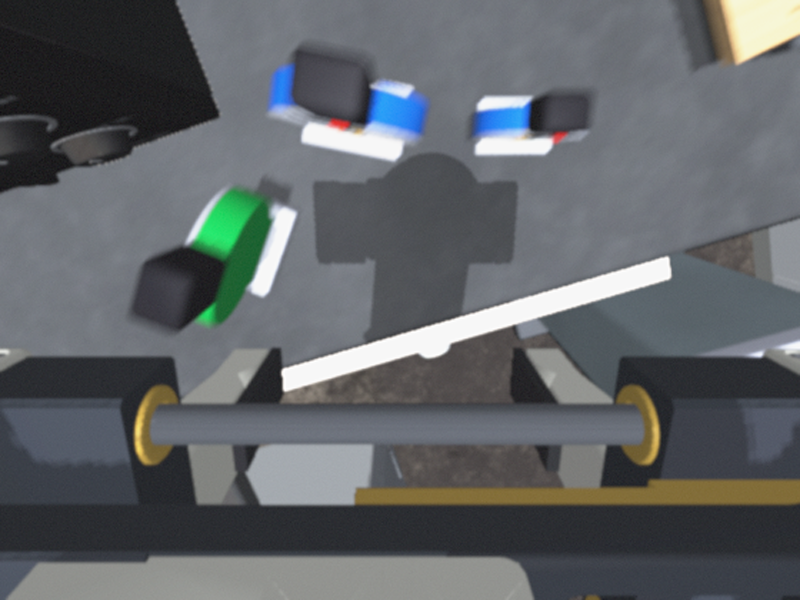

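The wrist view shows the small blue gauge, with its block at (562,113) and foot corners at (479,97), (478,154) and (549,154), within a few px of prediction. The move was refused because "turn" was missing, so I resend it.

Emit:
{"fn": "send_rows", "kwargs": {
  "moves": [
    {"grip": 0, "tx": 0.042, "ty": 0.04, "tz": 0, "turn": 0},
    {"grip": 0, "tx": 0.083, "ty": 0.08, "tz": 0.01, "turn": 0},
    {"grip": 0, "tx": 0.102, "ty": 0.098, "tz": 0.026, "turn": 0},
    {"grip": 0, "tx": 0.102, "ty": 0.098, "tz": 0.026, "turn": 0},
    {"grip": 0, "tx": 0.102, "ty": 0.098, "tz": 0.026, "turn": 0}
  ]
}}

```text
t: 1.5
position: [0.4451, 0.2734, 0.2509]
orientation: [-3.141, -0.0, -0.306]
contact_force: [-0.4, 0.2, -0.3]
finger_gap: 0.0873
finger_force: 0.0
```

```bash
python3 - <<'E'
from h import *
import pickle
o=observe();w=camera_info("wrist");im=grab_frame("wrist")
pickle.dump((o,w),open("w2.pkl","wb"));cv2.imwrite("pics/w2.png",cv2.resize(im,(800,600),interpolation=cv2.INTER_CUBIC))
goto(.447,.266,.25,-.304)
g=[.447,.266,-.304];c,s=np.cos(g[2]),np.sin(g[2])
for p in[(0,0,.144),(.012,.015,.144),(-.012,-.015,.144),(.022,.032,.016),(.022,-.032,.016),(-.022,-.032,.016),(-.022,.032,.016)]: print((proj(w,[g[0]+c*p[0]-s*p[1],g[1]+s*p[0]+c*p[1],p[2]])/.7).round(0))
E
```

```text
t 1.55 pos [0.445  0.2738 0.251 ] yaw -0.3054 ori [-3.141 -0.    -0.305] -> txyz [0.0042 0.0069 0.001 ] turn -0.0014
[[408. 288.]]
[[383. 269.]]
[[432. 306.]]
[[368. 223.]]
[[441. 222.]]
[[440. 272.]]
[[369. 272.]]
```

View pics/w2.png

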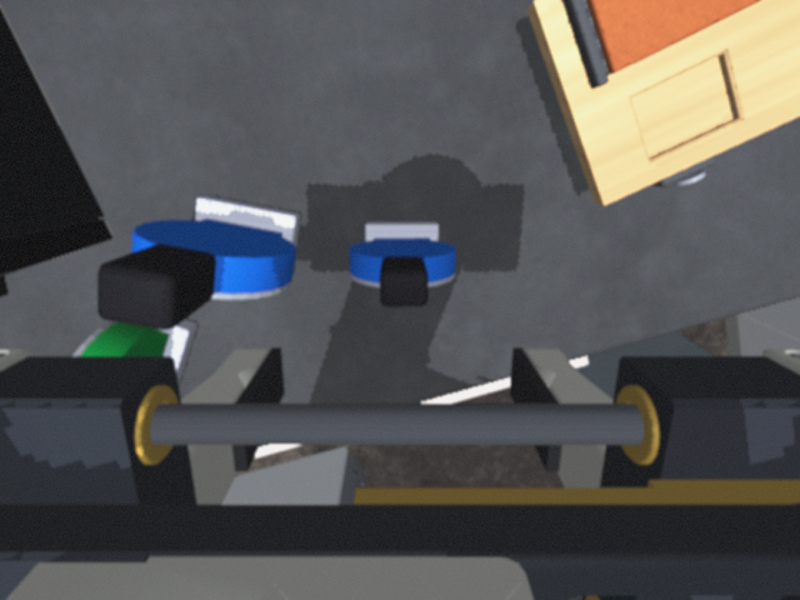

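The block spans x 381–428 with its front edge at y 305. The foot far edge runs (365,223)–(438,223), so the gauge is about 2.4 mm further left than estimated. Now I descend and grasp.

Emit:
{"fn": "send_rows", "kwargs": {
  "moves": [
    {"grip": 0, "tx": 0.004, "ty": 0.0044, "tz": 0.02, "turn": 0},
    {"grip": 0, "tx": 0.004, "ty": 0.0044, "tz": 0.06, "turn": 0},
    {"grip": 0, "tx": 0.004, "ty": 0.0044, "tz": 0.105, "turn": 0},
    {"grip": 0, "tx": 0.004, "ty": 0.0044, "tz": 0.142, "turn": 0},
    {"grip": 0, "tx": 0.004, "ty": 0.0044, "tz": 0.142, "turn": 0}
  ]
}}

```text
t: 2.17
position: [0.446, 0.2673, 0.1066]
orientation: [3.137, 0.002, -0.305]
contact_force: [-0.2, -0.2, 0.6]
finger_gap: 0.088
finger_force: 0.0
```

Emit:
{"fn": "send_rows", "kwargs": {
  "force": 25,
  "moves": [
    {"grip": 0.5, "tx": 0, "ty": 0, "tz": 0, "turn": 0},
    {"grip": 0.8, "tx": 0, "ty": 0, "tz": 0, "turn": 0},
    {"grip": 1, "tx": 0, "ty": 0, "tz": 0, "turn": 0},
    {"grip": 1, "tx": 0, "ty": 0, "tz": 0, "turn": 0},
    {"grip": 1, "tx": 0, "ty": 0, "tz": 0, "turn": 0}
  ]
}}

```text
t: 2.8
position: [0.4475, 0.2677, 0.1088]
orientation: [-3.141, -0.0, -0.306]
contact_force: [0.3, -0.7, 0.3]
finger_gap: 0.0431
finger_force: 0.0
```

Emit:
{"fn": "send_rows", "kwargs": {
  "moves": [
    {"grip": 1, "tx": 0, "ty": 0, "tz": 0, "turn": 0},
    {"grip": 1, "tx": 0, "ty": 0, "tz": 0, "turn": 0},
    {"grip": 1, "tx": 0, "ty": 0, "tz": 0, "turn": 0}
  ]
}}

```text
t: 3.18
position: [0.4475, 0.2677, 0.1085]
orientation: [-3.142, -0.0, -0.306]
contact_force: [-0.4, 0.1, 0.0]
finger_gap: 0.0298
finger_force: 25.0
```

Emit:
{"fn": "send_rows", "kwargs": {
  "moves": [
    {"grip": 1, "tx": 0, "ty": 0, "tz": -0.04, "turn": 0},
    {"grip": 1, "tx": 0, "ty": 0, "tz": -0.1, "turn": 0},
    {"grip": 1, "tx": 0.025, "ty": 0.035, "tz": -0.13, "turn": -0.14},
    {"grip": 1, "tx": 0.05, "ty": 0.075, "tz": -0.13, "turn": -0.29},
    {"grip": 1, "tx": 0.069, "ty": 0.113, "tz": -0.13, "turn": -0.444}
  ]
}}

```text
t: 3.8
position: [0.479, 0.1378, 0.2385]
orientation: [-3.141, 0.0, 0.143]
contact_force: [0.4, -0.1, -2.1]
finger_gap: 0.0298
finger_force: 25.0
```

Emit:
{"fn": "send_rows", "kwargs": {
  "moves": [
    {"grip": 1, "tx": 0, "ty": 0, "tz": 0, "turn": 0},
    {"grip": 1, "tx": 0, "ty": 0, "tz": 0, "turn": 0},
    {"grip": 1, "tx": 0, "ty": 0, "tz": 0, "turn": 0}
  ]
}}

```text
t: 4.18
position: [0.4791, 0.1398, 0.2383]
orientation: [3.141, 0.001, 0.138]
contact_force: [-0.3, 0.8, -2.8]
finger_gap: 0.0302
finger_force: 25.0
```

```bash
python3 - <<'E'
from h import *
import pickle
o=observe();w=camera_info("wrist");im=grab_frame("wrist")
pickle.dump((o,w),open("w3.pkl","wb"));cv2.imwrite("pics/w3.png",cv2.resize(im,(800,600),interpolation=cv2.INTER_CUBIC))
goto(.493,.041,.2,.138)
def show(n,g,P):
  c,s=np.cos(g[2]),np.sin(g[2])
  for p in P: print(n,p,(proj(w,[g[0]+c*p[0]-s*p[1],g[1]+s*p[0]+c*p[1],p[2]])/.7).round(0))
show("rest",[.5277,.0455,.138],[(-.0585,.0335,.062),(-.0115,.0335,.062),(-.0115,-.0335,.062),(-.0585,-.0335,.062),(-.075,.075,.062)])
y=np.arctan2(rot(o['orientation'])[1,0],rot(o['orientation'])[0,0]);p=o['position'];b=p[2]-.1085
show("gauge",[p[0],p[1],y],[(.022,.032,b+.016),(.022,-.032,b+.016),(.022,.032,b),(.022,-.032,b),(-.022,.032,b+.016),(-.022,-.032,b+.016)])
E
```

```text
t 4.22 pos [0.4791 0.1399 0.2383] yaw 0.1386 ori [3.141e+00 1.000e-03 1.390e-01] -> txyz [0.0002 0.0998 0.0383] turn 0.0006
rest (-0.0585, 0.0335, 0.062) [[482. 297.]]
rest (-0.0115, 0.0335, 0.062) [[485. 237.]]
rest (-0.0115, -0.0335, 0.062) [[575. 237.]]
rest (-0.0585, -0.0335, 0.062) [[568. 297.]]
rest (-0.075, 0.075, 0.062) [[428. 317.]]
gauge (0.022, 0.032, np.float64(0.14577215820259454)) [[339. 264.]]
gauge (0.022, -0.032, np.float64(0.14577215820259454)) [[452. 264.]]
gauge (0.022, 0.032, np.float64(0.12977215820259452)) [[342. 258.]]
gauge (0.022, -0.032, np.float64(0.12977215820259452)) [[449. 258.]]
gauge (-0.022, 0.032, np.float64(0.14577215820259454)) [[342. 336.]]
gauge (-0.022, -0.032, np.float64(0.14577215820259454)) [[449. 336.]]
```

View pics/w3.png

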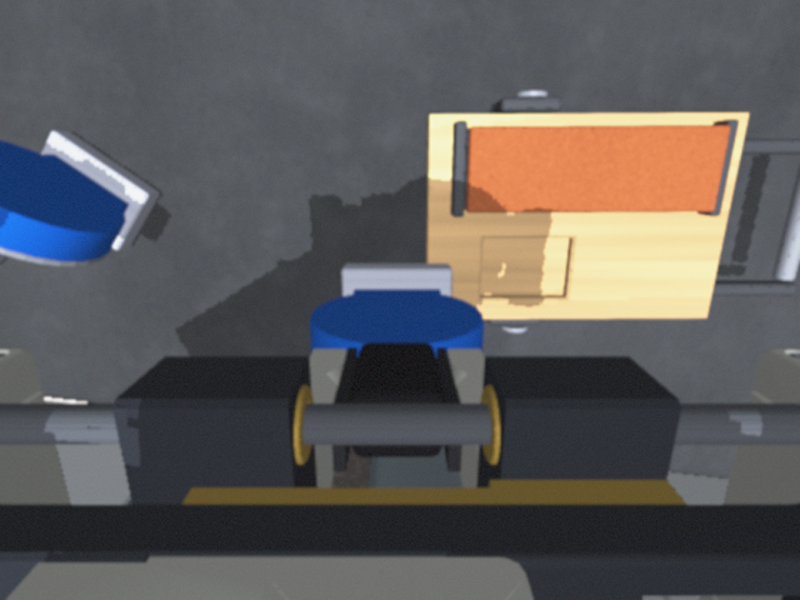

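The pocket corners are at about (482,237), (572,237), (568,297), (481,297), and the held foot's far edge is at (341,264)–(452,264). Both are within 2–3 px of prediction. One enlarged crop will help with the 1.5 mm fit.

```bash
python3 - <<'E'
from h import *
im=cv2.resize(cv2.imread("pics/w3.png"),(560,420),interpolation=cv2.INTER_AREA)
im=grab_frame("wrist")
cv2.imwrite("pics/c3.png",cv2.resize(im[155:235,230:420],(760,320),interpolation=cv2.INTER_CUBIC))
w=camera_info("wrist");o=observe();p=o['position'];A=rot(o['orientation']);y=np.arctan2(A[1,0],A[0,0]);b=p[2]-.1085;print(p)
def show(g,P):
  c,s=np.cos(g[2]),np.sin(g[2])
  for q in P: u=proj(w,[g[0]+c*q[0]-s*q[1],g[1]+s*q[0]+c*q[1],q[2]])[0]; print(q,((u+.5-[230,155])*4-.5).round(1))
show([.5277,.0455,.138],[(-.0585,.0335,.062),(-.0115,.0335,.062),(-.0115,-.0335,.062),(-.0585,-.0335,.062),(-.075,.075,.062)])
show([p[0],p[1],y],[(.022,.032,b+.016),(.022,-.032,b+.016)])
E
```

```text
[0.47913236 0.13987537 0.23838182]
(-0.0585, 0.0335, 0.062) [430.2 212.7]
(-0.0115, 0.0335, 0.062) [440.   44.1]
(-0.0115, -0.0335, 0.062) [691.8  44.3]
(-0.0585, -0.0335, 0.062) [672.2 212.9]
(-0.075, 0.075, 0.062) [279.2 268.7]
(0.022, 0.032, np.float64(0.1458818207659005)) [ 31.2 121.9]
(0.022, -0.032, np.float64(0.1458818207659005)) [346.2 121.9]
```

View pics/c3.png

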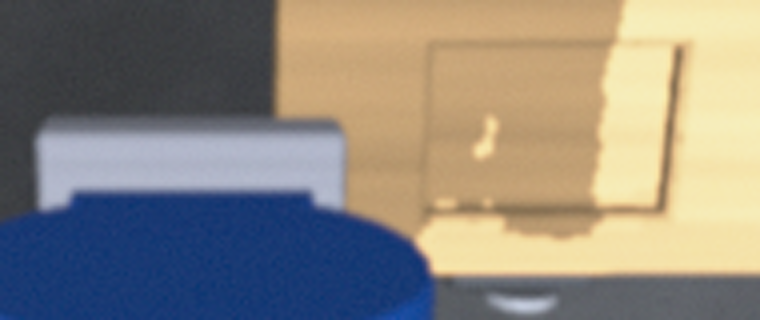

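The pocket edges in the crop are left 428, right about 684, far 42 and near 212. The foot is at 38–345. Relative to prediction the pocket lies about 2.5 mm further left of the gauge, with x in agreement. I move over it and descend to just above the mouth.

Emit:
{"fn": "send_rows", "kwargs": {
  "moves": [
    {"grip": 1, "tx": 0, "ty": 0.05, "tz": 0, "turn": 0},
    {"grip": 1, "tx": 0, "ty": 0.0973, "tz": 0.01, "turn": 0},
    {"grip": 1, "tx": 0, "ty": 0.0973, "tz": 0.04, "turn": 0},
    {"grip": 1, "tx": 0, "ty": 0.0973, "tz": 0.064, "turn": 0},
    {"grip": 1, "tx": 0, "ty": 0.0973, "tz": 0.064, "turn": 0}
  ]
}}

```text
t: 4.9
position: [0.4915, 0.0426, 0.173]
orientation: [3.141, 0.004, 0.138]
contact_force: [0.4, 0.2, -2.6]
finger_gap: 0.0299
finger_force: 25.0
```

Emit:
{"fn": "send_rows", "kwargs": {
  "moves": [
    {"grip": 1, "tx": 0, "ty": 0, "tz": 0, "turn": 0},
    {"grip": 1, "tx": 0, "ty": 0, "tz": 0.002, "turn": 0},
    {"grip": 1, "tx": 0, "ty": 0, "tz": 0.004, "turn": 0}
  ]
}}

```text
t: 5.28
position: [0.493, 0.0431, 0.1712]
orientation: [-3.141, -0.001, 0.139]
contact_force: [-0.2, -0.0, -2.5]
finger_gap: 0.0296
finger_force: 25.0
```

Emit:
{"fn": "send_rows", "kwargs": {
  "moves": [
    {"grip": 1, "tx": 0, "ty": 0, "tz": 0.002, "turn": 0},
    {"grip": 1, "tx": 0, "ty": 0, "tz": 0.003, "turn": 0},
    {"grip": 1, "tx": 0, "ty": 0, "tz": 0.003, "turn": 0}
  ]
}}

```text
t: 5.65
position: [0.4928, 0.0428, 0.1676]
orientation: [-3.142, -0.0, 0.138]
contact_force: [0.5, 0.1, -2.1]
finger_gap: 0.0303
finger_force: 25.0
```

Emit:
{"fn": "send_rows", "kwargs": {
  "moves": [
    {"grip": 1, "tx": 0, "ty": 0, "tz": 0.002, "turn": 0},
    {"grip": 1, "tx": 0, "ty": 0, "tz": 0.004, "turn": 0},
    {"grip": 1, "tx": 0, "ty": 0, "tz": 0.005, "turn": 0},
    {"grip": 1, "tx": 0, "ty": 0, "tz": 0.005, "turn": 0}
  ]
}}

```text
t: 6.15
position: [0.4927, 0.0428, 0.1625]
orientation: [3.142, -0.0, 0.138]
contact_force: [0.7, 0.4, -3.2]
finger_gap: 0.0299
finger_force: 25.0
```

Emit:
{"fn": "send_rows", "kwargs": {
  "moves": [
    {"grip": 1, "tx": 0, "ty": 0, "tz": 0.001, "turn": 0},
    {"grip": 1, "tx": 0, "ty": 0, "tz": 0.0015, "turn": 0},
    {"grip": 1, "tx": 0, "ty": 0, "tz": 0.0015, "turn": 0}
  ]
}}

```text
t: 6.52
position: [0.4929, 0.0428, 0.1618]
orientation: [3.142, -0.001, 0.138]
contact_force: [-2.0, 1.1, 5.0]
finger_gap: 0.0299
finger_force: 25.0
```

Emit:
{"fn": "send_rows", "kwargs": {
  "moves": [
    {"grip": 0.5, "tx": 0, "ty": 0, "tz": 0, "turn": 0},
    {"grip": 0.2, "tx": 0, "ty": 0, "tz": 0, "turn": 0},
    {"grip": 0.2, "tx": 0, "ty": 0, "tz": 0, "turn": 0},
    {"grip": 0.2, "tx": 0, "ty": 0, "tz": -0.02, "turn": 0},
    {"grip": 0.2, "tx": 0, "ty": 0, "tz": -0.07, "turn": 0}
  ]
}}

```text
t: 7.15
position: [0.4912, 0.0422, 0.2297]
orientation: [3.14, 0.005, 0.138]
contact_force: [1.8, 0.5, 0.6]
finger_gap: 0.0689
finger_force: 0.0
```

```bash
python3 - <<'E'
from h import *
goto(.5559,-.1576,.2,.138)
im=grab_frame("scene")
w=camera_info("scene");u=proj(w,[[.49,.043,.111],[.556,-.157,.055]]);print(u)
cv2.imwrite("pics/s4.png",cv2.resize(im[int(u[0,1])-55:int(u[0,1])+65,int(u[0,0])-60:int(u[0,0])+100],(800,600),interpolation=cv2.INTER_CUBIC))
E
```

```text
t 7.15 pos [0.4912 0.0422 0.2297] yaw 0.1379 ori [3.14  0.005 0.138] -> txyz [0.0368 0.2068 0.0298] turn -0.0001
[[243.22452825 209.52896828]
 [303.59706223 237.18349395]]
```

View pics/s4.png

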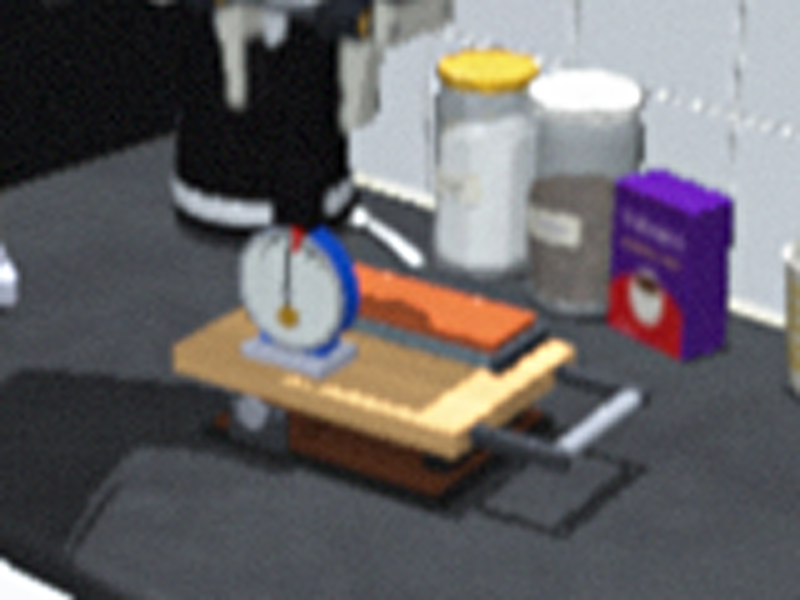

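The gauge is seated flat on the deck, with the needle straight up at (290,255) and the red mark just right of it at (298,238). I measure the mark angle by rectifying the dial plane.

```bash
cat >> h.py <<'E'
YAW=.138; HINGE=None
def dial(th=0,n=10,save=None,gp=(.4929,.0428)):
    """rectify the dial plane (deck tilt th); return mark and needle angles measured in the dial"""
    w=camera_info("scene");im=np.mean([grab_frame("scene").astype(float) for _ in range(n)],0)
    Rz=R.from_euler('z',YAW).as_matrix();hinge=np.array([*gp,0])+Rz@[.035,0,.04]
    Rt=Rz@R.from_euler('x',-th).as_matrix()
    if th: pass
    k=5;N=500;uv=[(-.05,.05),(.05,.05),(.05,-.05),(-.05,-.05)]  # right, up on the dial
    W=[hinge+Rt@np.array([-.046,-a,.071+b]) for a,b in uv]
    H=cv2.getPerspectiveTransform(np.float32([[0,0],[N,0],[N,N],[0,N]]),np.float32(proj(w,W)))
    r=cv2.warpPerspective(im.astype(np.float32),H,(N,N),flags=cv2.INTER_CUBIC|cv2.WARP_INVERSE_MAP)
    if save: cv2.imwrite(save,r.clip(0,255).astype(np.uint8))
    return r
E
python3 - <<'E'
from h import *
r=dial(save="pics/d0.png");np.save("d0.npy",r)
b,g,rr=r[...,0],r[...,1],r[...,2]
white=(r.min(2)>110).astype(np.uint8)
n,l,s,c=cv2.connectedComponentsWithStats(white);i=1+s[1:,4].argmax();print("white",s[i],c[i])
cn=max(cv2.findContours((l==i).astype(np.uint8),0,1)[0],key=len);print("hull ellipse",cv2.fitEllipse(cv2.convexHull(cn)))
red=np.clip(rr-np.maximum(b,g)-30,0,None);yy,xx=np.mgrid[:500,:500];print("red",red.sum(),(xx*red).sum()/red.sum(),(yy*red).sum()/red.sum(),red.max())
m=red>red.max()/2;print(xx[m].min(),xx[m].max(),yy[m].min(),yy[m].max())
br=np.clip(rr-b-60,0,None)*(g>b+20)*(np.hypot(xx-250,yy-250)<220);print("brass",(xx*br).sum()/br.sum(),(yy*br).sum()/br.sum())
E
```

```text
white [    14     77    484    423 143245] [231.9754337  300.36020105]
hull ellipse ((247.30960083007812, 355.8686828613281), (470.58056640625, 577.872802734375), 163.4368896484375)
red 312133.75 284.16058643396076 145.2169266095379 99.851746
235 499 50 195
brass 214.17633834626625 374.54476790973507
```

View pics/d0.png

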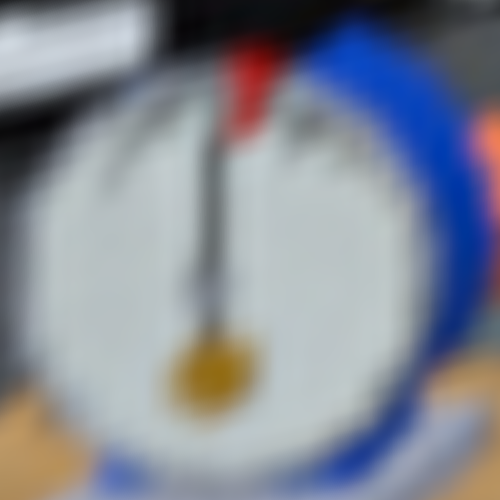

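The rectified dial shows the needle vertical at x≈213, the brass weight at (213,375), and the red mark from (241,133) to about (258,45). That puts the mark at roughly 0.20 rad. Now to the handle.

```bash
python3 - <<'E'
from h import *
goto(.5558,-.1555,.1,.138)
E
```

```text
t 7.7 pos [0.4924 0.0426 0.2304] yaw 0.1382 ori [3.141e+00 1.000e-03 1.380e-01] -> txyz [0.0357 0.2049 0.1304] turn 0.0002
```

Emit:
{"fn": "send_rows", "kwargs": {
  "moves": [
    {"grip": 0.4, "tx": 0.01, "ty": 0.055, "tz": 0, "turn": 0},
    {"grip": 0.45, "tx": 0.02, "ty": 0.11, "tz": 0, "turn": 0},
    {"grip": 0.45, "tx": 0.03, "ty": 0.165, "tz": 0.01, "turn": 0},
    {"grip": 0.45, "tx": 0.036, "ty": 0.205, "tz": 0.04, "turn": 0},
    {"grip": 0.45, "tx": 0.036, "ty": 0.205, "tz": 0.08, "turn": 0}
  ]
}}

```text
t: 8.32
position: [0.5574, -0.158, 0.15]
orientation: [3.141, -0.001, 0.135]
contact_force: [0.1, 0.3, -1.3]
finger_gap: 0.0482
finger_force: 0.0
```

Emit:
{"fn": "send_rows", "kwargs": {
  "moves": [
    {"grip": 0.45, "tx": 0, "ty": 0, "tz": 0.02, "turn": 0},
    {"grip": 0.45, "tx": 0, "ty": 0, "tz": 0.02, "turn": 0},
    {"grip": 0.45, "tx": 0, "ty": 0, "tz": 0.02, "turn": 0}
  ]
}}

```text
t: 8.7
position: [0.5572, -0.1553, 0.1319]
orientation: [3.141, -0.001, 0.139]
contact_force: [-0.6, 0.1, 1.0]
finger_gap: 0.0484
finger_force: 0.0
```

```bash
python3 - <<'E'
from h import *
goto(.5558,-.1555,.034,.138)
w=camera_info("wrist");im=grab_frame("wrist")
# bar ends / centre predicted vs seen
Rz=R.from_euler('z',.138).as_matrix()
u=proj(w,[np.array([.5558,-.1555,.053])+Rz@[a,b,0] for a in(.04,.03) for b in(-.007,.007)]);print(u.round(1))
for row in (u[0,1],u[2,1]):
    row=int(row);g=im[row,:, :].mean(1);c=int(u[:,0].mean());print(row,[(c+k,int(g[c+k])) for k in range(-40,41,3)])
E
```

```text
t 8.7 pos [ 0.5572 -0.1553  0.1319] yaw 0.1387 ori [ 3.141e+00 -1.000e-03  1.390e-01] -> txyz [-0.0015 -0.0001  0.0979] turn 0.0007
[[286.  168. ]
 [267.5 168. ]
 [285.9 180.9]
 [267.6 180.9]]
167 [(236, 86), (239, 87), (242, 87), (245, 84), (248, 85), (251, 82), (254, 83), (257, 83), (260, 84), (263, 85), (266, 86), (269, 131), (272, 166), (275, 187), (278, 199), (281, 184), (284, 168), (287, 101), (290, 86), (293, 87), (296, 88), (299, 88), (302, 88), (305, 89), (308, 90), (311, 88), (314, 88)]
180 [(236, 87), (239, 86), (242, 85), (245, 88), (248, 85), (251, 87), (254, 86), (257, 85), (260, 88), (263, 88), (266, 88), (269, 128), (272, 165), (275, 186), (278, 198), (281, 186), (284, 166), (287, 100), (290, 92), (293, 93), (296, 91), (299, 91), (302, 89), (305, 89), (308, 91), (311, 91), (314, 88)]
```

The bar is seen at columns 268–287, about 1 mm from prediction, so I descend and close.

Emit:
{"fn": "send_rows", "kwargs": {
  "moves": [
    {"grip": 0.45, "tx": -0.001, "ty": 0.001, "tz": 0.04, "turn": 0},
    {"grip": 0.45, "tx": -0.001, "ty": 0.001, "tz": 0.08, "turn": 0},
    {"grip": 0.45, "tx": -0.001, "ty": 0.001, "tz": 0.097, "turn": 0},
    {"grip": 0.45, "tx": -0.001, "ty": 0.001, "tz": 0.097, "turn": 0},
    {"grip": 0.45, "tx": -0.001, "ty": 0.001, "tz": 0.097, "turn": 0}
  ]
}}

```text
t: 9.38
position: [0.5571, -0.1564, 0.0357]
orientation: [3.141, -0.002, 0.139]
contact_force: [-0.0, 0.0, 0.7]
finger_gap: 0.0487
finger_force: 0.0
```

Emit:
{"fn": "send_rows", "kwargs": {
  "force": 25,
  "moves": [
    {"grip": 0.8, "tx": 0, "ty": 0, "tz": 0, "turn": 0},
    {"grip": 1, "tx": 0, "ty": 0, "tz": 0, "turn": 0},
    {"grip": 1, "tx": 0, "ty": 0, "tz": 0, "turn": 0},
    {"grip": 1, "tx": 0, "ty": 0, "tz": 0, "turn": 0},
    {"grip": 1, "tx": 0, "ty": 0, "tz": 0, "turn": 0}
  ]
}}

```text
t: 10.0
position: [0.5556, -0.1556, 0.0341]
orientation: [-3.141, -0.0, 0.138]
contact_force: [-1.7, 5.7, 2.4]
finger_gap: 0.0132
finger_force: 25.0
```

Emit:
{"fn": "send_rows", "kwargs": {
  "moves": [
    {"grip": 1, "tx": 0, "ty": -0.0003, "tz": -0.004, "turn": 0},
    {"grip": 1, "tx": 0, "ty": -0.0007, "tz": -0.0082, "turn": 0},
    {"grip": 1, "tx": 0, "ty": -0.0012, "tz": -0.0123, "turn": 0},
    {"grip": 1, "tx": 0, "ty": -0.0017, "tz": -0.0163, "turn": 0},
    {"grip": 1, "tx": 0, "ty": -0.0023, "tz": -0.0204, "turn": 0}
  ]
}}

```text
t: 10.62
position: [0.5553, -0.1534, 0.0542]
orientation: [-3.141, 0.0, 0.138]
contact_force: [0.5, 5.3, -4.6]
finger_gap: 0.0132
finger_force: 25.0
```

Emit:
{"fn": "send_rows", "kwargs": {
  "moves": [
    {"grip": 1, "tx": 0, "ty": -0.0007, "tz": -0.0041, "turn": 0},
    {"grip": 1, "tx": 0, "ty": -0.0015, "tz": -0.0081, "turn": 0},
    {"grip": 1, "tx": 0, "ty": -0.0024, "tz": -0.0121, "turn": 0},
    {"grip": 1, "tx": 0, "ty": -0.0033, "tz": -0.0161, "turn": 0},
    {"grip": 1, "tx": 0, "ty": -0.0044, "tz": -0.02, "turn": 0}
  ]
}}

```text
t: 11.25
position: [0.5547, -0.1492, 0.0743]
orientation: [-3.141, 0.0, 0.138]
contact_force: [0.7, 4.8, -4.1]
finger_gap: 0.0132
finger_force: 25.0
```

Emit:
{"fn": "send_rows", "kwargs": {
  "moves": [
    {"grip": 1, "tx": 0, "ty": 0, "tz": 0, "turn": 0},
    {"grip": 1, "tx": 0, "ty": 0, "tz": 0, "turn": 0},
    {"grip": 1, "tx": 0, "ty": 0, "tz": 0, "turn": 0},
    {"grip": 1, "tx": 0, "ty": 0, "tz": 0, "turn": 0},
    {"grip": 1, "tx": 0, "ty": 0, "tz": 0, "turn": 0}
  ]
}}

```text
t: 11.88
position: [0.5547, -0.1492, 0.0741]
orientation: [-3.141, 0.0, 0.138]
contact_force: [0.6, 5.0, -3.9]
finger_gap: 0.013
finger_force: 25.0
```

Emit:
{"fn": "send_rows", "kwargs": {
  "moves": [
    {"grip": 1, "tx": 0, "ty": 0, "tz": 0, "turn": 0},
    {"grip": 1, "tx": 0, "ty": 0, "tz": 0, "turn": 0},
    {"grip": 1, "tx": 0, "ty": 0, "tz": 0, "turn": 0},
    {"grip": 1, "tx": 0, "ty": 0, "tz": 0, "turn": 0},
    {"grip": 1, "tx": 0, "ty": 0, "tz": 0, "turn": 0}
  ]
}}

```text
t: 12.5
position: [0.5547, -0.1492, 0.0741]
orientation: [-3.141, 0.0, 0.138]
contact_force: [1.4, 5.2, -3.9]
finger_gap: 0.0134
finger_force: 25.0
```

```bash
cat >> h.py <<'E'
def meas(r):
    b,g,rr=r[...,0],r[...,1],r[...,2];yy,xx=np.mgrid[:500,:500]
    red=np.clip(rr-np.maximum(b,g)-25,0,None)*(np.hypot(xx-250,yy-90)<70)
    s=red.sum();print("red c",(xx*red).sum()/s,(yy*red).sum()/s)
    pts=[]
    for y in range(50,140,10):
        if red[y].sum()>300: pts.append((y,round((xx[y]*red[y]).sum()/red[y].sum(),1)))
    print("red rows",pts)
    L=r.mean(2);P=[]
    for y in range(150,341,10):
        seg=L[y,150:320];d=np.clip(np.median(seg)-15-seg,0,None)
        P.append((y,(np.arange(150,320)*d).sum()/max(d.sum(),1e-6)))
    P=np.array(P);k=np.polyfit(P[:12,0],P[:12,1],1);print("needle slope",-k[0],"x at y=90,140,270:",np.polyval(k,[90,140,270]).round(1));print(P.round(0).tolist())
E
python3 - <<'E'
from h import *
meas(np.load("d0.npy"))
r=dial(th=.1975,save="pics/d1.png");np.save("d1.npy",r);meas(r)
print(observe()['t'])
E
```

```text
red c 251.38421779257476 83.55819236141517
red rows [(50, np.float64(255.8)), (60, np.float64(254.5)), (70, np.float64(253.6)), (80, np.float64(252.3)), (90, np.float64(251.2)), (100, np.float64(249.3)), (110, np.float64(248.1)), (120, np.float64(245.3)), (130, np.float64(242.9))]
needle slope 0.03546662731530497 x at y=90,140,270: [216.8 215.1 210.5]
[[150.0, 216.0], [160.0, 214.0], [170.0, 213.0], [180.0, 213.0], [190.0, 213.0], [200.0, 213.0], [210.0, 213.0], [220.0, 213.0], [230.0, 212.0], [240.0, 212.0], [250.0, 211.0], [260.0, 210.0], [270.0, 209.0], [280.0, 208.0], [290.0, 208.0], [300.0, 209.0], [310.0, 210.0], [320.0, 212.0], [330.0, 212.0], [340.0, 214.0]]
red c 248.38922513869088 72.49049533117257
red rows [(50, np.float64(254.1)), (60, np.float64(251.7)), (70, np.float64(249.3)), (80, np.float64(246.8)), (90, np.float64(243.9)), (100, np.float64(240.5)), (110, np.float64(238.3)), (120, np.float64(235.9))]
needle slope 0.24128939858786133 x at y=90,140,270: [247.9 235.8 204.5]
[[150.0, 234.0], [160.0, 230.0], [170.0, 228.0], [180.0, 226.0], [190.0, 224.0], [200.0, 222.0], [210.0, 219.0], [220.0, 217.0], [230.0, 215.0], [240.0, 212.0], [250.0, 209.0], [260.0, 206.0], [270.0, 204.0], [280.0, 204.0], [290.0, 203.0], [300.0, 202.0], [310.0, 200.0], [320.0, 197.0], [330.0, 194.0], [340.0, 191.0]]
13.0
```

View pics/d1.png

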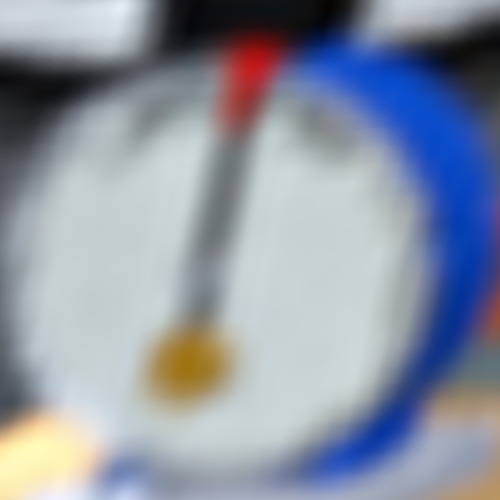

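The rectified tilted dial shows the needle running (187,367)→(238,135), in line with the red mark, which spans (236,125)–(254,45). Next I check for parallax bias between the needle and the face using the disc edges.

```bash
python3 - <<'E'
from h import *
from scipy.signal import savgol_filter
for f in("d0","d1"):
    r=np.load(f+".npy"); pts=[]
    # radial edge of bright low-saturation disc: whiteness = min channel
    Wt=cv2.GaussianBlur(r.min(2),(0,0),2)
    for a in np.arange(0,360,6):
        t=np.radians(a); rad=np.arange(150,245); x=228+rad*np.sin(t); y=272-rad*np.cos(t)
        v=cv2.remap(Wt,np.float32(x)[None],np.float32(y)[None],1)[0]
        k=np.where(v<110)[0]
        if len(k): pts.append((a,150+k[0],x[k[0]],y[k[0]]))
    p=np.array(pts); print(f,[(int(a),int(q)) for a,q in p[:,:2]])
    s=((p[:,0]>35)&(p[:,0]<145))|((p[:,0]>215)&(p[:,0]<325))
    print(cv2.fitEllipse(np.float32(p[s,2:])), [int(x) for x in r[272,0:60:6].min(1)],[int(x) for x in r[272,400:460:6].min(1)])
    for row in(272,):print([tuple(int(c) for c in q) for q in r[row,0:60:8]],[tuple(int(c) for c in q) for q in r[row,395:460:8]])
E
```

```text
d0 [(0, 150), (6, 150), (12, 155), (18, 203), (24, 204), (30, 200), (36, 200), (42, 204), (48, 203), (54, 202), (60, 203), (66, 203), (72, 203), (78, 200), (84, 202), (90, 201), (96, 199), (102, 199), (108, 200), (114, 201), (120, 200), (126, 199), (132, 202), (138, 206), (144, 203), (150, 205), (156, 208), (162, 211), (168, 233), (174, 229), (180, 228), (186, 229), (192, 233), (198, 239), (204, 219), (210, 220), (222, 237), (228, 233), (234, 229), (240, 228), (246, 223), (252, 222), (258, 219), (264, 215), (270, 212), (276, 211), (282, 213), (288, 214), (294, 210), (300, 206), (306, 205), (312, 207), (318, 205), (324, 200), (330, 202), (336, 204), (342, 202), (348, 195), (354, 196)]
((218.92481994628906, 281.84429931640625), (407.3351745605469, 436.2165222167969), 34.07353973388672) [82, 90, 103, 113, 125, 141, 157, 167, 177, 185] [177, 168, 153, 138, 123, 101, 78, 59, 40, 21]
[(94, 86, 82), (106, 98, 93), (123, 115, 110), (139, 132, 125), (162, 157, 148), (177, 173, 164), (189, 187, 177), (197, 196, 186)] [(191, 190, 181), (182, 181, 173), (169, 163, 155), (158, 144, 135), (149, 12
[... 484 characters left out ...]
, (252, 232), (258, 232), (264, 230), (270, 229), (276, 230), (282, 234), (288, 232), (294, 226), (300, 223), (306, 220), (312, 222), (318, 220), (324, 215), (330, 212), (336, 211), (342, 208), (348, 203), (354, 206)]
((211.64007568359375, 271.7056884765625), (414.8501892089844, 437.0625305175781), 62.040626525878906) [109, 123, 135, 145, 157, 171, 180, 187, 194, 198] [165, 156, 152, 141, 120, 99, 79, 52, 32, 18]
[(124, 116, 109), (143, 135, 127), (157, 150, 142), (171, 166, 157), (188, 183, 175), (198, 194, 185), (206, 203, 194), (210, 208, 198)] [(183, 183, 175), (171, 166, 159), (168, 159, 152), (166, 147, 139), (162, 123, 110), (161, 100, 82), (160, 78, 49), (161, 65, 24), (163, 59, 10)]
```

Needle and mark look collinear in the scene view, but that view is 36° oblique and the needle's standoff biases it by an unknown amount. Time is ample (13 s used). I will set the deck back down and measure the mark with the wrist camera placed in the dial's symmetry plane, then tilt to it.

Emit:
{"fn": "send_rows", "kwargs": {
  "moves": [
    {"grip": 1, "tx": 0, "ty": 0.0011, "tz": 0.0039, "turn": 0},
    {"grip": 1, "tx": 0, "ty": 0.0029, "tz": 0.0119, "turn": 0},
    {"grip": 1, "tx": 0, "ty": 0.0044, "tz": 0.02, "turn": 0},
    {"grip": 1, "tx": 0, "ty": 0.0055, "tz": 0.0282, "turn": 0},
    {"grip": 1, "tx": 0, "ty": 0.0062, "tz": 0.035, "turn": 0}
  ]
}}

```text
t: 13.62
position: [0.5555, -0.1554, 0.0389]
orientation: [-3.141, 0.0, 0.138]
contact_force: [0.7, 7.3, -2.0]
finger_gap: 0.0132
finger_force: 25.0
```

Emit:
{"fn": "send_rows", "kwargs": {
  "moves": [
    {"grip": 1, "tx": 0, "ty": 0.0003, "tz": 0.0035, "turn": 0},
    {"grip": 1, "tx": 0, "ty": 0.0005, "tz": 0.0052, "turn": 0},
    {"grip": 0.6, "tx": 0, "ty": 0.0005, "tz": 0.0052, "turn": 0},
    {"grip": 0.45, "tx": 0, "ty": 0.0005, "tz": 0.0052, "turn": 0},
    {"grip": 0.45, "tx": 0, "ty": 0.0005, "tz": 0.0052, "turn": 0}
  ]
}}

```text
t: 14.25
position: [0.5557, -0.1568, 0.0344]
orientation: [3.141, -0.0, 0.138]
contact_force: [0.3, -0.4, 0.3]
finger_gap: 0.0376
finger_force: 0.0
```

Emit:
{"fn": "send_rows", "kwargs": {
  "moves": [
    {"grip": 0.45, "tx": 0, "ty": 0, "tz": -0.03, "turn": 0},
    {"grip": 0.45, "tx": 0, "ty": 0, "tz": -0.09, "turn": 0},
    {"grip": 0.45, "tx": -0.03, "ty": 0, "tz": -0.14, "turn": -0.1},
    {"grip": 0.45, "tx": -0.06, "ty": 0, "tz": -0.16, "turn": -0.28},
    {"grip": 0.45, "tx": -0.09, "ty": 0, "tz": -0.16, "turn": -0.46}
  ]
}}

```text
t: 14.88
position: [0.4667, -0.1693, 0.1965]
orientation: [3.139, -0.003, 0.604]
contact_force: [-0.6, -0.9, -1.1]
finger_gap: 0.0481
finger_force: 0.0
```

```bash
python3 - <<'E'
from h import *
Rz=R.from_euler('z',.138).as_matrix();p=np.array([.5276,.0476,0])+Rz@[-.129,-.075,.153];print(p)
goto(*p,2.058); print(observe()['qpos'].round(3))
E
```

```text
[ 0.41014357 -0.04443253  0.153     ]
t 14.88 pos [ 0.4667 -0.1693  0.1965] yaw 0.6041 ori [ 3.139e+00 -3.000e-03  6.040e-01] -> txyz [ 0.0242 -0.135   0.0432] turn -1.4539
[ 4.900e-02  8.400e-02 -4.200e-01  1.000e-03 -1.063e+00  2.125e+00]
```

Joint 6 would pass its range that way, so I use the mirrored viewpoint at yaw −1.78.

```bash
python3 - <<'E'
from h import *
goto(.3895,.1042,.22,-1.782)
E
```

```text
t 14.88 pos [ 0.4667 -0.1693  0.1965] yaw 0.6041 ori [ 3.139e+00 -3.000e-03  6.040e-01] -> txyz [ 0.0919 -0.2688 -0.0239] turn 2.3861
```

Emit:
{"fn": "send_rows", "kwargs": {
  "moves": [
    {"grip": 0.6, "tx": 0.0, "ty": -0.03, "tz": -0.02, "turn": 0.18},
    {"grip": 0.6, "tx": 0.01, "ty": -0.075, "tz": -0.024, "turn": 0.36},
    {"grip": 0.6, "tx": 0.03, "ty": -0.12, "tz": -0.024, "turn": 0.54},
    {"grip": 0.6, "tx": 0.05, "ty": -0.17, "tz": -0.024, "turn": 0.72},
    {"grip": 0.6, "tx": 0.07, "ty": -0.22, "tz": -0.024, "turn": 0.9}
  ]
}}

```text
t: 15.5
position: [0.4047, 0.0369, 0.2187]
orientation: [-3.141, -0.001, -0.216]
contact_force: [0.5, 0.4, 0.7]
finger_gap: 0.0353
finger_force: 0.0
```

```bash
python3 - <<'E'
from h import *
goto(.3895,.1042,.2,-1.782)
E
```

```text
t 15.5 pos [0.4047 0.0369 0.2187] yaw -0.216 ori [-3.141e+00 -1.000e-03 -2.160e-01] -> txyz [-0.0293 -0.0625  0.0187] turn 1.566
```

Emit:
{"fn": "send_rows", "kwargs": {
  "moves": [
    {"grip": 0.6, "tx": -0.01, "ty": -0.02, "tz": 0, "turn": 0.18},
    {"grip": 0.6, "tx": -0.02, "ty": -0.045, "tz": 0, "turn": 0.36},
    {"grip": 0.6, "tx": -0.0293, "ty": -0.0625, "tz": 0, "turn": 0.54},
    {"grip": 0.6, "tx": -0.0293, "ty": -0.0625, "tz": 0, "turn": 0.72},
    {"grip": 0.6, "tx": -0.0293, "ty": -0.0625, "tz": 0, "turn": 0.9}
  ]
}}

```text
t: 16.12
position: [0.3895, 0.1031, 0.2185]
orientation: [-3.141, -0.0, -1.116]
contact_force: [-0.8, -0.2, 0.5]
finger_gap: 0.0353
finger_force: 0.0
```

Emit:
{"fn": "send_rows", "kwargs": {
  "moves": [
    {"grip": 0.6, "tx": 0, "ty": 0, "tz": 0.02, "turn": 0.18},
    {"grip": 0.6, "tx": 0, "ty": 0, "tz": 0.04, "turn": 0.36},
    {"grip": 0.6, "tx": 0, "ty": 0, "tz": 0.055, "turn": 0.54},
    {"grip": 0.6, "tx": 0, "ty": 0, "tz": 0.065, "turn": 0.666},
    {"grip": 0.6, "tx": 0, "ty": 0, "tz": 0.065, "turn": 0.666}
  ]
}}

```text
t: 16.75
position: [0.3892, 0.1025, 0.1529]
orientation: [3.141, -0.001, -1.776]
contact_force: [0.4, 0.2, -0.1]
finger_gap: 0.035
finger_force: 0.0
```

Emit:
{"fn": "send_rows", "kwargs": {
  "moves": [
    {"grip": 0.6, "tx": 0, "ty": 0, "tz": 0, "turn": 0},
    {"grip": 0.6, "tx": 0, "ty": 0, "tz": 0, "turn": 0},
    {"grip": 0.6, "tx": 0, "ty": 0, "tz": 0, "turn": 0}
  ]
}}

```text
t: 17.12
position: [0.3898, 0.1032, 0.1537]
orientation: [-3.141, 0.001, -1.776]
contact_force: [0.2, 0.5, -0.4]
finger_gap: 0.0351
finger_force: 0.0
```

```bash
python3 - <<'E'
from h import *
import pickle
goto(.3895,.1042,.153,-1.782)
w=camera_info("wrist");im=grab_frame("wrist");pickle.dump((w,im),open("w5.pkl","wb"))
Rz=R.from_euler('z',.138).as_matrix()
C=np.array([.4929,.0428,.053])+Rz@[-.011,0,.058]
f=lambda a,b:C+Rz@np.array([0,-a,b])
print("center/top/left/right/bottom",proj(w,[f(0,0),f(0,.04),f(-.04,0),f(.04,0),f(0,-.04)]).round(0).tolist())
print("cam in rest axes rel dial",Rz.T@(w['origin']-C))
N=500
H=cv2.getPerspectiveTransform(np.float32([[0,0],[N,0],[N,N],[0,N]]),np.float32(proj(w,[f(-.05,.05),f(.05,.05),f(.05,-.05),f(-.05,-.05)])))
r=cv2.warpPerspective(im.astype(np.float32),H,(N,N),flags=cv2.INTER_LINEAR|cv2.WARP_INVERSE_MAP);np.save("d5.npy",r)
g=r[::14,::7].astype(int)
# ascii: R red, B blue, Y brass, #dark, . white
for row in g:
    print("".join("R" if c[2]>c[1]+50 and c[2]>c[0]+50 and c[1]<c[0]+40 else "B" if c[0]>c[2]+50 else "Y" if c[2]>c[0]+50 else "#" if c.max()<90 else "-" if c.min()<140 else "." for c in row))
E
```

```text
t 17.12 pos [0.3898 0.1032 0.1537] yaw -1.7757 ori [-3.141e+00  1.000e-03 -1.776e+00] -> txyz [-0.0009  0.0005  0.0007] turn 0.0063
center/top/left/right/bottom [[120.0, 170.0], [84.0, 184.0], [148.0, 225.0], [89.0, 108.0], [145.0, 160.0]]
cam in rest axes rel dial [-0.10733811 -0.00093407  0.20104329]
###########--YRR-BBBBBBBBBB####################BBBBBBBBBBRRRRRRRRRRRRRRR
###########-###BBBBBBBBBBBB####################BBBBBBBBBBBBYYYYYYYYYYYYY
##########--#-BBBBBBBBBBBB#####################BBBBBBBBBBBBB------------
#############BBBBBBBBBBBBBB###################BBBBBBBBBBBBBBB###########
#######YY###BBBBBBBBBBBBBBB-########---RRRRRRR-BBBBBBBBBBBBBB-##########
######YYY##BBBBBBBBBBBB--------------..-RRRRRR-...BBBBBBBBBBBBYYYYYYYYYY
#####YYYY--BBBBBBBBB--------------#-#---RRRRRR........BBBBBBBBYYYYYYYYYY
####YYYYYYYBBBBBB--------#-#--#-#-#-#---RRRR-#-#---.....BBBBBB-YYYYYYYYY
###YYYYYYY-BBBB------#-#--#---#-----#---RRR----#-#----....BBBBBYYYYYYYYY
##YYYYYYYYBBB------#-##-#---------------RRR-----#-##-#---...BBB.YYYYYYYY
#YYYYYYYY-BB-----##-#----#----------##---------#----#-##---..BBBYY
[... 1131 characters left out ...]
--YYYYYYYYYYY-----------------------YYYYYYY
YYYYYYYYY----------------------YYYYYYYYYYY----------------------YYYYYYYY
YYYYYYYYYY---------------------YYYYYYYYYYY---------------------YYYYYYYYY
YYYYYYYYYYY---------------------YYYYYYYYY---------------------YYYYYYYYYY
YYYYYYYYYYYY---------------------YYYYYYY-------------...-----YYYYYYYYYYY
YYYYYYYYYYYYYY--------------------------------------...-----YYYYYYYYYYYY
YYYYYYYYYYYYYY-.------------------------------------.----..-YYYYYYYYYYYY
YYYYYYYYYYYYY-....-------------------------------------....-YYYYYYYYYYYY
YYYYYYYYYYYYY-.....-------------------------------..--.....--YYYYYYYYYYY
YYYYYYYYYYYYY-.............----------------.................-YYYYYYYYYYY
```

```bash
python3 - <<'E'
from h import *
r=np.load("d5.npy");b,g,rr=r[...,0],r[...,1],r[...,2];yy,xx=np.mgrid[:500,:500]
red=np.clip(rr-np.maximum(b,g)-30,0,None)*(np.hypot(xx-300,yy-95)<70)
P=np.array([(y,(xx[y]*red[y]).sum()/red[y].sum()) for y in range(62,132,6)]);print(P.round(1).tolist())
k=np.polyfit(P[:,0],P[:,1],1);print("mark line slope angle",np.arctan(-k[0]))
L=r.mean(2);Q=[]
for y in range(150,260,10):
    d=np.clip(np.median(L[y,200:310])-20-L[y,200:310],0,None);Q.append((y,(np.arange(200,310)*d).sum()/d.sum()))
Q=np.array(Q);q=np.polyfit(Q[:,0],Q[:,1],1);print("needle angle",np.arctan(-q[0]),np.polyval(q,275))
# needle tip, where dark column starts
print("needle col",[(y,int(L[y,int(np.polyval(q,y))])) for y in range(110,160,4)])
# disc edge: white vs wood/blue by |B-R| saturation
S=np.abs(b-rr);pts=[]
for a in list(range(20,140,5))+list(range(220,341,5)):
    t=np.radians(a);rad=np.arange(170,235);x=255+rad*np.sin(t);y=275-rad*np.cos(t)
    v=cv2.remap(S,np.float32(x)[None],np.float32(y)[None],1)[0];i=np.where(v>40)[0]
    if len(i) and i[0]>2: pts.append((x[i[0]],y[i[0]]))
p=np.array(pts);f=lambda v:np.hypot(p[:,0]-v[0],p[:,1]-v[1])-v[2]
s=least_squares(f,[255,275,205],loss='soft_l1',f_scale=2);print("circle",s.x,np.abs(s.fun).mean(),len(p))
c=s.x
for cx,cy in((c[0],c[1]),(np.polyval(q,275),c[1])):
    print("mark angles", [round(float(np.arctan2(x-cx,cy-y)),3) for y,x in P])
E
```

```text
[[62.0, 297.5], [68.0, 298.7], [74.0, 299.6], [80.0, 297.3], [86.0, 296.2], [92.0, 294.5], [98.0, 290.2], [104.0, 289.0], [110.0, 287.6], [116.0, 286.4], [122.0, 285.1], [128.0, 284.3]]
mark line slope angle 0.24832361224674526
needle angle 0.0019124554628718341 253.0211655247804
needle col [(110, 73), (114, 77), (118, 83), (122, 92), (126, 97), (130, 87), (134, 66), (138, 47), (142, 32), (146, 26), (150, 26), (154, 29), (158, 31)]
circle [252.06968402 269.51088695 218.08044349] 3.2714537071177108 48
mark angles [0.215, 0.227, 0.239, 0.234, 0.236, 0.234, 0.219, 0.219, 0.219, 0.22, 0.22, 0.224]
mark angles [0.211, 0.223, 0.234, 0.229, 0.231, 0.229, 0.214, 0.214, 0.213, 0.214, 0.214, 0.217]
```

The wrist view is sharp. Angles measured about the disc centre and needle axis give a mark at ≈0.21, and the scene view gives ≈0.20, so I aim for 0.207. Back to the handle.

Emit:
{"fn": "send_rows", "kwargs": {
  "moves": [
    {"grip": 0.45, "tx": 0, "ty": 0, "tz": -0.03, "turn": -0.18},
    {"grip": 0.45, "tx": 0, "ty": 0, "tz": -0.07, "turn": -0.36},
    {"grip": 0.45, "tx": 0, "ty": 0, "tz": -0.07, "turn": -0.54},
    {"grip": 0.45, "tx": 0.02, "ty": 0, "tz": -0.07, "turn": -0.72},
    {"grip": 0.45, "tx": 0.05, "ty": 0, "tz": -0.07, "turn": -0.9}
  ]
}}

```text
t: 17.8
position: [0.3794, 0.054, 0.2234]
orientation: [-3.141, -0.0, -0.869]
contact_force: [0.1, 0.5, 0.4]
finger_gap: 0.0483
finger_force: 0.0
```

```bash
python3 - <<'E'
from h import *
goto(.5558,-.1555,.2,.138)
E
```

```text
t 17.8 pos [0.3794 0.054  0.2234] yaw -0.8689 ori [-3.141 -0.    -0.869] -> txyz [0.2738 0.0005 0.0234] turn -1.0069
```

Emit:
{"fn": "send_rows", "kwargs": {
  "moves": [
    {"grip": 0.45, "tx": 0.04, "ty": 0, "tz": 0, "turn": -0.18},
    {"grip": 0.45, "tx": 0.1, "ty": 0, "tz": 0, "turn": -0.36},
    {"grip": 0.45, "tx": 0.16, "ty": 0, "tz": 0, "turn": -0.54},
    {"grip": 0.45, "tx": 0.22, "ty": 0, "tz": 0, "turn": -0.72},
    {"grip": 0.45, "tx": 0.274, "ty": 0, "tz": 0.01, "turn": -0.9}
  ]
}}

```text
t: 18.42
position: [0.5412, -0.1391, 0.217]
orientation: [-3.142, -0.002, -0.059]
contact_force: [0.1, 1.7, 0.1]
finger_gap: 0.0479
finger_force: 0.0
```

Emit:
{"fn": "send_rows", "kwargs": {
  "moves": [
    {"grip": 0.45, "tx": 0, "ty": 0, "tz": 0, "turn": -0.1},
    {"grip": 0.45, "tx": 0, "ty": 0, "tz": 0.04, "turn": -0.107},
    {"grip": 0.45, "tx": 0, "ty": 0, "tz": 0.08, "turn": -0.107},
    {"grip": 0.45, "tx": 0, "ty": 0, "tz": 0.08, "turn": -0.107},
    {"grip": 0.45, "tx": 0, "ty": 0, "tz": 0.08, "turn": -0.107}
  ]
}}

```text
t: 19.05
position: [0.5406, -0.1376, 0.1379]
orientation: [3.141, -0.001, 0.042]
contact_force: [0.4, -0.1, 0.8]
finger_gap: 0.0481
finger_force: 0.0
```

```bash
python3 - <<'E'
from h import *
goto(.5556,-.1556,.0341,.138)
E
```

```text
t 19.05 pos [ 0.5406 -0.1376  0.1379] yaw 0.0421 ori [ 3.141e+00 -1.000e-03  4.200e-02] -> txyz [0.014  0.0186 0.1039] turn -0.0959
```

Emit:
{"fn": "send_rows", "kwargs": {
  "moves": [
    {"grip": 0.45, "tx": 0.014, "ty": 0.0186, "tz": 0, "turn": -0.096},
    {"grip": 0.45, "tx": 0.014, "ty": 0.0186, "tz": 0.02, "turn": -0.096},
    {"grip": 0.45, "tx": 0.014, "ty": 0.0186, "tz": 0.06, "turn": -0.096},
    {"grip": 0.45, "tx": 0.014, "ty": 0.0186, "tz": 0.09, "turn": -0.096},
    {"grip": 0.45, "tx": 0.014, "ty": 0.0186, "tz": 0.104, "turn": -0.096}
  ]
}}

```text
t: 19.68
position: [0.5552, -0.1554, 0.0329]
orientation: [3.141, -0.001, 0.138]
contact_force: [0.3, -0.3, 1.2]
finger_gap: 0.0478
finger_force: 0.0
```

Emit:
{"fn": "send_rows", "kwargs": {
  "force": 25,
  "moves": [
    {"grip": 0.45, "tx": 0, "ty": 0, "tz": 0, "turn": 0},
    {"grip": 0.8, "tx": 0, "ty": 0, "tz": 0, "turn": 0},
    {"grip": 1, "tx": 0, "ty": 0, "tz": 0, "turn": 0},
    {"grip": 1, "tx": 0, "ty": 0, "tz": 0, "turn": 0},
    {"grip": 1, "tx": 0, "ty": 0, "tz": 0, "turn": 0}
  ]
}}

```text
t: 20.3
position: [0.5546, -0.1555, 0.0328]
orientation: [3.141, -0.001, 0.137]
contact_force: [1.4, -7.6, -0.1]
finger_gap: 0.0136
finger_force: 5.2
```

Emit:
{"fn": "send_rows", "kwargs": {
  "moves": [
    {"grip": 1, "tx": 0, "ty": 0, "tz": 0, "turn": 0},
    {"grip": 1, "tx": 0, "ty": 0, "tz": 0, "turn": 0}
  ]
}}

```text
t: 20.55
position: [0.5546, -0.1557, 0.0328]
orientation: [3.141, -0.0, 0.138]
contact_force: [-0.0, -2.0, 3.5]
finger_gap: 0.0133
finger_force: 25.0
```

Emit:
{"fn": "send_rows", "kwargs": {
  "moves": [
    {"grip": 1, "tx": 0, "ty": -0.0003, "tz": -0.0042, "turn": 0},
    {"grip": 1, "tx": 0, "ty": -0.0007, "tz": -0.0084, "turn": 0},
    {"grip": 1, "tx": 0, "ty": -0.0012, "tz": -0.0127, "turn": 0},
    {"grip": 1, "tx": 0, "ty": -0.0018, "tz": -0.0169, "turn": 0},
    {"grip": 1, "tx": 0, "ty": -0.0024, "tz": -0.0211, "turn": 0}
  ]
}}

```text
t: 21.18
position: [0.5542, -0.1533, 0.054]
orientation: [3.141, -0.0, 0.137]
contact_force: [2.7, -4.2, -1.6]
finger_gap: 0.0132
finger_force: 25.0
```

Emit:
{"fn": "send_rows", "kwargs": {
  "moves": [
    {"grip": 1, "tx": 0, "ty": -0.0008, "tz": -0.0043, "turn": 0},
    {"grip": 1, "tx": 0, "ty": -0.0016, "tz": -0.0085, "turn": 0},
    {"grip": 1, "tx": 0, "ty": -0.0026, "tz": -0.0127, "turn": 0},
    {"grip": 1, "tx": 0, "ty": -0.0036, "tz": -0.0169, "turn": 0},
    {"grip": 1, "tx": 0, "ty": -0.0047, "tz": -0.021, "turn": 0}
  ]
}}

```text
t: 21.8
position: [0.5536, -0.1486, 0.0751]
orientation: [3.141, -0.0, 0.137]
contact_force: [1.4, -4.5, -0.7]
finger_gap: 0.0133
finger_force: 25.0
```

Emit:
{"fn": "send_rows", "kwargs": {
  "moves": [
    {"grip": 1, "tx": 0, "ty": 0, "tz": 0, "turn": 0},
    {"grip": 1, "tx": 0, "ty": 0, "tz": 0, "turn": 0},
    {"grip": 1, "tx": 0, "ty": 0, "tz": 0, "turn": 0},
    {"grip": 1, "tx": 0, "ty": 0, "tz": 0, "turn": 0},
    {"grip": 1, "tx": 0, "ty": 0, "tz": 0, "turn": 0}
  ]
}}

```text
t: 22.42
position: [0.5536, -0.1487, 0.0747]
orientation: [3.141, -0.0, 0.137]
contact_force: [2.1, -4.7, -1.3]
finger_gap: 0.0133
finger_force: 25.0
```

Emit:
{"fn": "send_rows", "kwargs": {
  "moves": [
    {"grip": 1, "tx": 0, "ty": 0, "tz": 0, "turn": 0},
    {"grip": 1, "tx": 0, "ty": 0, "tz": 0, "turn": 0},
    {"grip": 1, "tx": 0, "ty": 0, "tz": 0, "turn": 0},
    {"grip": 1, "tx": 0, "ty": 0, "tz": 0, "turn": 0},
    {"grip": 1, "tx": 0, "ty": 0, "tz": 0, "turn": 0}
  ]
}}

```text
t: 23.05
position: [0.5536, -0.1487, 0.0747]
orientation: [3.141, -0.0, 0.137]
contact_force: [2.6, -5.9, -0.5]
finger_gap: 0.0125
finger_force: 25.0
```

```bash
python3 - <<'E'
from h import *
o=observe();print(o['t'],o['position'])
r=dial(th=.207,n=8);np.save("d6.npy",r)
yy,xx=np.mgrid[:500,:500]
for n in("d0","d1","d6"):
    r=np.load(n+".npy");b,g,rr=r[...,0],r[...,1],r[...,2];L=r.mean(2)
    red=np.clip(rr-np.maximum(b,g)-25,0,None)*(np.hypot(xx-250,yy-90)<70)
    ry=np.arange(60,111,10);rx=np.array([(xx[y]*red[y]).sum()/red[y].sum() for y in ry])
    ys=list(range(170,250,10));nx=[]
    for y in ys:
        s=L[y,150:320];d=np.clip(np.median(s)-20-s,0,None);nx.append((np.arange(150,320)*d).sum()/d.sum())
    br=np.clip(rr-b-60,0,None)*(np.hypot(xx-205,yy-370)<60)
    bc=((xx*br).sum()/br.sum(),(yy*br).sum()/br.sum())
    Y=np.r_[ys,[bc[1]]*8];k=np.polyfit(Y,np.r_[nx,[bc[0]]*8],1)
    print(n,"needle",round(np.arctan(-k[0]),4),"brass",np.round(bc,1),"mark minus needle px",(rx-np.polyval(k,ry)).round(1))
E
```

```text
23.05 [ 0.55358533 -0.14866713  0.07466105]
d0 needle -0.0083 brass [214.2 374.5] mark minus needle px [43.  42.  40.6 39.4 37.5 36.2]
d1 needle 0.1995 brass [188.1 364.4] mark minus needle px [ 2.1  1.7  1.3  0.4 -1.  -1.2]
d6 needle 0.1946 brass [189.2 363.1] mark minus needle px [0.8 0.5 0.7 2.1 3.  2.8]
```

Needle and mark agree within about 0.01 rad by every estimate, and the deck and gripper are steady. Handing in.

```bash
python3 -c "
from station import *
print(finish_job())"
```

```text
the job is handed in; nothing more can be done
None
```

I handed the job in at about 23.5 s: the gauge is seated in its pocket with the dial facing the robot, and the arm is still holding the handle. The deck is rocked up about 0.207 rad, which puts the settled needle within about 0.01 rad of the red mark by my measurements; the outcome has not been reported back.

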